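Stroke the rollers of a drinks-fridge lane to check that they run free

ROBOT

A 6-joint arm with a two-finger parallel gripper is mounted at the origin on the work surface. World frame = base frame: x ahead of the robot, y to its left, z up, the work surface at z = 0. Lengths are in m, angles in degrees, forces in N, time in s.
With the tool pointing down it reaches from about 0.35 to 0.975 m from the base axis. Payload 7.1 kg.
Tool frame: the origin (TCP) lies at the very end of the fingers, on their centre line; the grasp point (between the pads) lies 19 mm behind it (manip.pinch_z is the z of the grasp point in the tool frame, in m); z points along the fingers, x is the direction in which the jaws open and shut, and the axes are right-handed (so a half turn about z gives the same grasp; the last joint's range is limited). The gripper opens to 88 mm and grips with 3 to 60 N. Pads are 20 mm wide; open, the fingers measure 115 mm over their backs; the gripper's body (75 mm by 178 mm) begins 61 mm behind the grasp point.
Start: joints at [-1.089, 24.242, 93.386, -0, 62.372, -1.089], TCP at [0.625, 0, 0.19] pointing down, gripper open.
Joint ranges: [-172.04, 172.04], [-51.8, 120.97], [4.93, 147.93], [-75.15, 255.16], [6.16, 154.13], [-145.62, 145.62]. Speed limits (degrees/s): [136.94, 136.94, 172.46, 180, 180, 180].

INTERFACE

Orientations are given as [roll, pitch, yaw] about the fixed x, y, z axes, in that order (R = Rz(yaw) Ry(pitch) Rx(roll)).
In Python, from rig import manip gives the robot as it stands. The module is installed in compiled form; this text tells all that it offers.
- The arm moves only by the shell command python3 -m jog 'ROWS' [OPENING] [FORCE]. ROWS is JSON, a list of rows, each a list of 2 entries, a list of its own where there are three numbers: the shift along the tool's x, y, z in m, then the turn about the tool's z in degrees. In form: [[[tx, ty, tz], yaw], ...]. A call has 1 to 5 rows; each row shifts and turns the commanded pose from where the row before left it, along the tool's axes as they then stand; what a row does not reach is not made up. A row lasts 1/12 s, in which the tool goes at most 41.7 mm and 7.16 degrees, less where a joint would pass 70% of its speed; a pose out of reach is approached as far as the arm can. A call is refused whole if a number of a shift passes 0.0417 or a number of a turn 7.16, either way. A call with a gripper value outside its range is refused whole. OPENING is the closure, from 0 (fully open) to 1 (shut), set as the call begins (- or left out, the last holds). The fingers move at their own pace and stop on an object; FORCE is the grip in N (left out, the last holds). Time passes only in rows, so rows that do not move let the fingers close. It gives the time, the measured TCP pose, the force and the opening at its end, in the units of the state.
- manip.sense(): the state, without advancing time (a new reading comes with each control period).
- manip.capture(name): name is "scene" or "side" or "wrist"; returns a dict with "frame" (420x560x3 uint8, red, green, blue), "fx", "fy", "cx", "cy" (pixels), "pose" (4x4, takes a point from camera to world coordinates). Camera axes: x right, y down, z forward; pixel columns grow to the right and rows downward; lengths in m; the calibration is good to about 2 mm. The wrist camera is an equidistant fisheye: a pixel r from the principal point sees the ray r / f radians off the axis. A picture is of the moment at which its call begins. There is no depth.
- manip.hand_in(): hands the job in, once; it reports no verdict.
The state is a dict: "clock": time; "joint_positions": joint angles; "joint_velocities": joint speeds; "tau": joint torques, N m; "tcp_pos": TCP position; "tool_rot": TCP orientation; "contact_force": force on the tool from outside, world axes, zero at the start; "torque": the same for the moment, N m; "opening": opening from 0.0 (shut) to 1.0 (fully open).
Only numpy, scipy, OpenCV 4.12 (cv2) and the standard library are available. Lean on these libraries where they do the work, as an engineer would, in place of code of your own. Each camera call takes 0.05 s, during which the arm holds its last target.

TASK

The gravity roller lane for the drinks fridge has just been screwed together: check that all its rollers run free. With the fingertips, stroke lightly along the tops of the sprung rollers, from the raised loading end down to the end with the upright stop plate, so that every one of the ten turns clearly (a tenth of a turn or more) towards the stop. Do not press hard, do not shift or lift the lane, and leave the things lying around it where they are.

Things in the scene. Friction and masses are not known exactly. Their poses are not given: they have to be found in the camera images.
- lane: roller lane standing loose on four rubber feet, about 1.8 kg, 0.34 m long, 0.12 m wide: two aluminium side channels, ten white plastic rollers between them, a steel stop plate at the low end. Origin on the counter under its middle; x along the lane from the raised loading end to the stop, y across it (along the rollers), z up. The row of rollers slopes down 4 degrees (0.07 rad) towards +x
- first_top (a point): middle of the top line of the first roller (at the raised loading end), 64 mm above the counter. Rollers are 20 mm in diameter, 84 mm long, 28 mm from axle to axle (8 mm gaps); their tops stand 2 to 3 mm above the side channels. Each axle is sprung in upright slots: a roller sinks under the finger by 1 mm per 2 N, 5 mm at most; a rub of under 1 N turns it
- last_top (a point): middle of the top line of the tenth, last roller (next to the stop), 46 mm above the counter. The tops of all ten lie on the straight line from first_top to here, 252 mm long
- stop_top (a point): middle of the top edge of the front stop, an upright steel plate 3 mm thick and 100 mm wide, 50 mm beyond the last roller's axle and 37 mm higher than the rollers' tops
- roller0 (a joint): angle of roller 1 of 10, counted from the raised loading end, rad: near 0 at the start, grows when its top is rubbed towards the front stop; it stays where it is left
- roller1 (a joint): angle of roller 2 of 10, counted from the raised loading end, rad: near 0 at the start, grows when its top is rubbed towards the front stop; it stays where it is left
- roller2 (a joint): angle of roller 3 of 10, counted from the raised loading end, rad: near 0 at the start, grows when its top is rubbed towards the front stop; it stays where it is left
- roller3 (a joint): angle of roller 4 of 10, counted from the raised loading end, rad: near 0 at the start, grows when its top is rubbed towards the front stop; it stays where it is left
- roller4 (a joint): angle of roller 5 of 10, counted from the raised loading end, rad: near 0 at the start, grows when its top is rubbed towards the front stop; it stays where it is left
- roller5 (a joint): angle of roller 6 of 10, counted from the raised loading end, rad: near 0 at the start, grows when its top is rubbed towards the front stop; it stays where it is left
- roller6 (a joint): angle of roller 7 of 10, counted from the raised loading end, rad: near 0 at the start, grows when its top is rubbed towards the front stop; it stays where it is left
- roller7 (a joint): angle of roller 8 of 10, counted from the raised loading end, rad: near 0 at the start, grows when its top is rubbed towards the front stop; it stays where it is left
- roller8 (a joint): angle of roller 9 of 10, counted from the raised loading end, rad: near 0 at the start, grows when its top is rubbed towards the front stop; it stays where it is left
- roller9 (a joint): angle of roller 10 of 10, counted from the raised loading end, rad: near 0 at the start, grows when its top is rubbed towards the front stop; it stays where it is left
- spare_roller: a loose white plastic roller like those of the lane, lying on the counter beside it: 20 mm diameter, 84 mm long; origin under its middle
- screwdriver: a screwdriver about 0.2 m long lying beside the lane; origin under its middle
- cup: an open paper cup, 84 mm across the rim, 95 mm high; origin at the centre of its base
- carton: a small cardboard box of screws, 75 x 50 x 44 mm; origin at the centre of its base
- can: a bare aluminium drink can, 66 mm diameter, 115 mm high, standing some 25 cm behind the middle of the lane, beyond its raised end; origin at the centre of its base
- water_bottle: a clear water bottle with a screw cap, 66 mm diameter, 200 mm high; origin at the centre of its base

How it is judged:
By the outcome, as a careful person would: the job done as asked, in the order asked, and still so for the second after the job is handed in, with the robot touching nothing.
It also fails if it takes over 48 s, if anything falls off the work surface, if the arm or the gripper's body presses on something with over 40 N, if the wrist force passes 120 N, or if a joint passes its speed limit or range.

## Working session

There is one attempt and no reset: what is moved stays moved. The work goes in short steps, Python scripts to look and compute and a shell command to move; the robot and the scene stay as the last step left them, time stands still between calls to the robot, and variables do not carry over. Pictures are saved under pics/ and viewed, and the job is handed in when it is done.

```bash
mkdir -p pics; python3 - <<'E'
from rig import manip
import cv2
s=manip.sense(); print({k:s[k] for k in('clock','tcp_pos','tool_rot','contact_force','opening')}, manip.pinch_z)
for n in('scene','side','wrist'):
    c=manip.capture(n); cv2.imwrite(f'pics/{n}0.png',c['frame'][:,:,::-1]); print(n,c['fx'],c['fy'],c['cx'],c['cy'],c['pose'].round(4).tolist() if hasattr(c['pose'],'round') else c['pose'])
E
```

```text
{'clock': 0.0, 'tcp_pos': array([6.24413867e-01, 1.94421244e-05, 1.89335440e-01]), 'tool_rot': array([-1.79998250e+02,  8.44915310e-02,  1.88451277e-04]), 'contact_force': array([ 0.61637916, -0.20096889,  0.72749962]), 'opening': 1.0018569641953468} -0.0187
scene 389.4248889856504 389.4248889856504 279.4972935804734 212.82234455253226 [[0.8449, 0.3714, -0.385, 0.8715], [0.5348, -0.5692, 0.6245, -0.4387], [0.0128, -0.7335, -0.6796, 0.6269], [0.0, 0.0, 0.0, 1.0]]
side 413.5194051342813 413.5194051342813 275.63767071763505 202.95996039368217 [[-0.8736, -0.2368, 0.4251, 0.1176], [-0.4866, 0.4396, -0.755, 0.8762], [-0.0081, -0.8664, -0.4993, 0.6095], [0.0, 0.0, 0.0, 1.0]]
wrist 325.19226210127806 325.19226210127806 281.70346502755694 215.69153167863107 [[1.0, -0.0001, -0.0007, 0.6239], [-0.0003, -0.9672, -0.2541, 0.0695], [-0.0007, 0.2541, -0.9672, 0.3839], [0.0, 0.0, 0.0, 1.0]]
```

View pics/scene0.png

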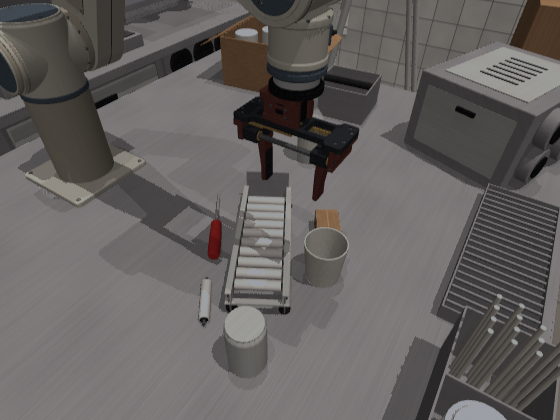

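View pics/side0.png

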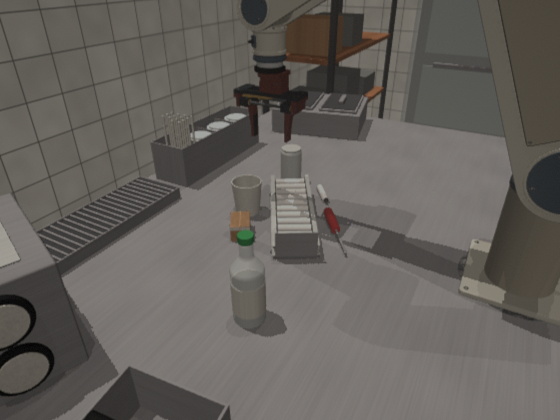

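View pics/wrist0.png

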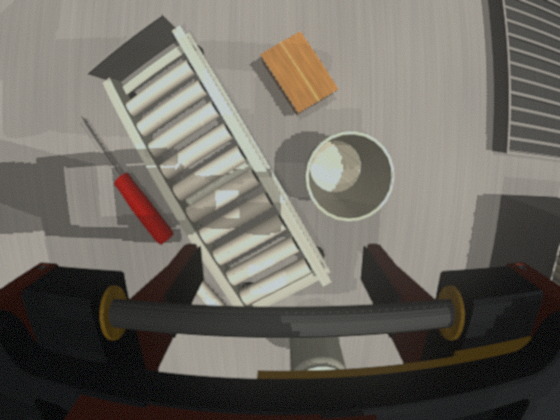

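The wrist view shows the lane running from its stop plate (about px 135,45) to the raised end (about 285,285). The cup (350,175) and the box (300,72) are to its right and the screwdriver (140,205) to its left. I'll zoom in to measure.

```bash
python3 - <<'E'
import cv2
a=cv2.imread('pics/wrist0.png')[10:320,80:340]; cv2.imwrite('pics/wz.png',cv2.resize(a,None,fx=1.9,fy=1.9,interpolation=cv2.INTER_CUBIC))
a=cv2.imread('pics/scene0.png')[165:315,190:360]; cv2.imwrite('pics/sz.png',cv2.resize(a,None,fx=4,fy=4,interpolation=cv2.INTER_CUBIC))
E
```

```text
(no output)
```

View pics/wz.png

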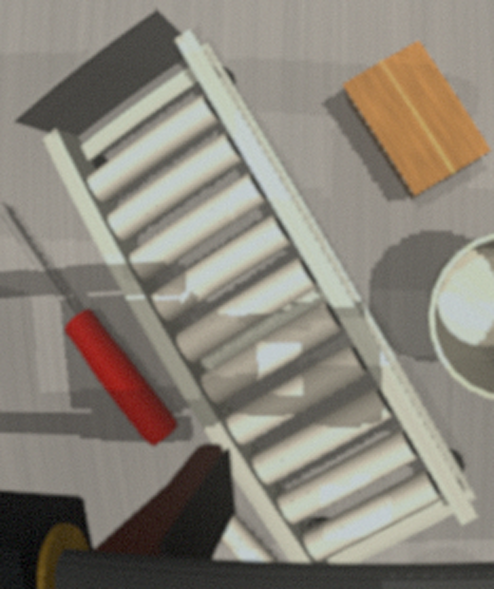

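View pics/sz.png

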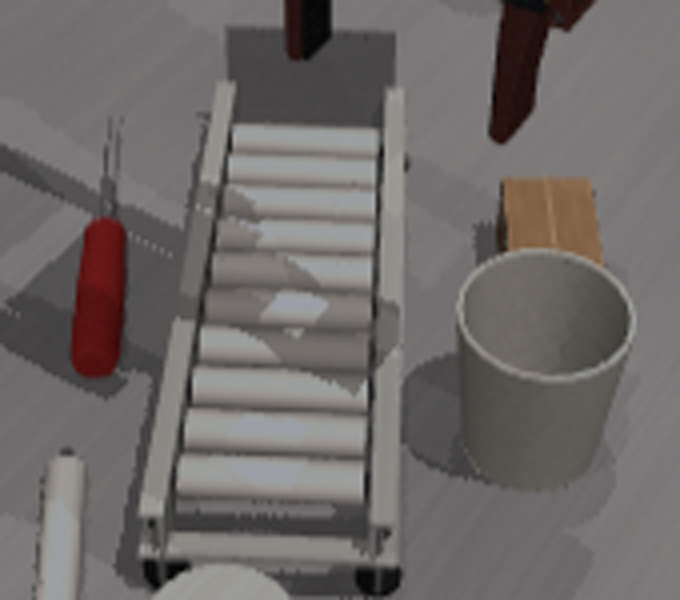

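```bash
cat > h.py <<'E'
import numpy as np
W=dict(f=325.192,cx=281.703,cy=215.692,P=np.array([[1.0,-0.0001,-0.0007,0.6239],[-0.0003,-0.9672,-0.2541,0.0695],[-0.0007,0.2541,-0.9672,0.3839]]))
S=dict(f=389.425,cx=279.497,cy=212.822,P=np.array([[0.8449,0.3714,-0.385,0.8715],[0.5348,-0.5692,0.6245,-0.4387],[0.0128,-0.7335,-0.6796,0.6269]]))
def ray(c,u,v,fish):
    x,y=(u-c['cx'])/c['f'],(v-c['cy'])/c['f']
    if fish:
        r=np.hypot(x,y); d=np.array([x/r*np.sin(r),y/r*np.sin(r),np.cos(r)])
    else: d=np.array([x,y,1.])
    return c['P'][:,3],c['P'][:,:3]@d
def pl(c,u,v,z,fish=False):
    o,d=ray(c,u,v,fish); return o+d*(z-o[2])/d[2]
E
python3 - <<'E'
from h import *
w=lambda u,v,z:pl(W,80+u/1.9,10+v/1.9,z,True)
s=lambda u,v,z:pl(S,190+u/4,165+v/4,z)
for n,f,a,b in(('wrist',w,(370,516),(150,147)),('scene',s,(272,475),(305,139))):
    p=f(*a,.054);q=f(*b,.036);d=q-p;print(n,p.round(4),q.round(4),np.linalg.norm(d),np.degrees(np.arctan2(d[1],d[0])))
# ends
print(w(308,548,.054),w(433,485,.054),w(93,188,.036),w(208,105,.036))
print('stop top corners w',w(17,121,.083),w(158,12,.083),'scene',s(226,27,.083),s(396,32,.083))
# side channel outer top edges
print('chan', w(47,137,.04),w(305,560,.06),w(183,35,.04),w(470,512,.06))
print('can',pl(S,246,323,.115),'cup',pl(S,326,245,.095))
E
```

```text
wrist [ 0.6158 -0.0938  0.054 ] [0.4882 0.1246 0.036 ] 0.25356101832843536 120.30771712729575
scene [ 0.6153 -0.0929  0.054 ] [0.4872 0.1252 0.036 ] 0.25348430428656 120.42471962427912
[ 0.57781273 -0.11614733  0.054     ] [ 0.6525611  -0.07375804  0.054     ] [0.45019965 0.10346605 0.036     ] [0.52379659 0.14658147 0.036     ]
stop top corners w [0.424739   0.14204636 0.083     ] [0.50862016 0.19064668 0.083     ] scene [0.42456786 0.13755866 0.083     ] [0.50934378 0.1875346  0.083     ]
chan [0.41948828 0.13855935 0.04      ] [ 0.57638706 -0.12123549  0.06      ] [0.50860423 0.19064942 0.04      ] [ 0.67426051 -0.08869531  0.06      ]
can [ 0.66829227 -0.19811211  0.115     ] cup [0.68902176 0.02310132 0.095     ]
```

Both views agree to within 1 mm: the first roller is at (0.6155, -0.0934), the last at (0.4877, 0.1249), and the span is 0.2535 m (0.252 given). Now I'll close the fingers, move above the first roller and turn to line up with the lane.

```bash
python3 -m jog '[[[-0.0023,0.0323,0],0],[[-0.0023,0.0323,0],0],[[-0.0023,0.0323,0],0],[[0,0,0],0]]' 1 10
python3 -m jog '[[[0,0,0.018],-6.07],[[0,0,0.018],-6.07],[[0,0,0.018],-6.07],[[0,0,0.018],-6.07],[[0,0,0.018],-6.07]]'
python3 -m jog '[[[0,0,0],0],[[0,0,0],0],[[0,0,0],0]]'
python3 - <<'E'
from rig import manip
import cv2
s=manip.sense();print(s['tcp_pos'],s['tool_rot'],s['contact_force'])
for n in('scene','side','wrist'):
    cv2.imwrite(f'pics/{n}1.png',manip.capture(n)['frame'][:,:,::-1])
a=cv2.imread('pics/scene1.png')[140:340,180:380]
b=cv2.imread('pics/side1.png')[120:280,200:360]
import numpy as np
cv2.imwrite('pics/c1.png',np.hstack([cv2.resize(a,(400,400)),cv2.resize(b,(400,400))]))
E
```

```text
clock: 0.48
tcp_pos: [0.6175, -0.1014, 0.1898]
tool_rot: [179.9, 0.0, -0.2]
contact_force: [-0.3, -0.2, 0.2]
opening: 0.736
clock: 0.9
tcp_pos: [0.6179, -0.0965, 0.0991]
tool_rot: [-180.0, 0.0, 30.6]
contact_force: [-0.2, -0.1, -0.3]
opening: 0.355
clock: 1.15
tcp_pos: [0.6186, -0.0967, 0.1008]
tool_rot: [180.0, -0.0, 30.2]
contact_force: [-1.1, -0.9, -0.2]
opening: 0.127
[ 0.61863343 -0.09670586  0.10083505] [ 1.79974169e+02 -3.51640665e-02  3.01854155e+01] [-1.08701509 -0.85502821 -0.18260603]
```

View pics/c1.png

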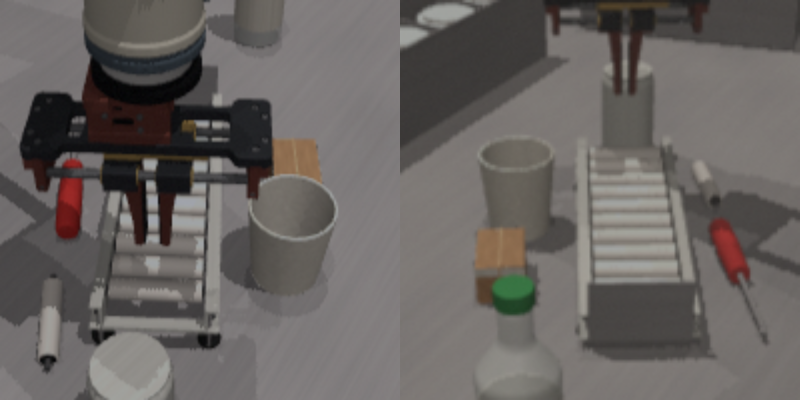

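View pics/wrist1.png

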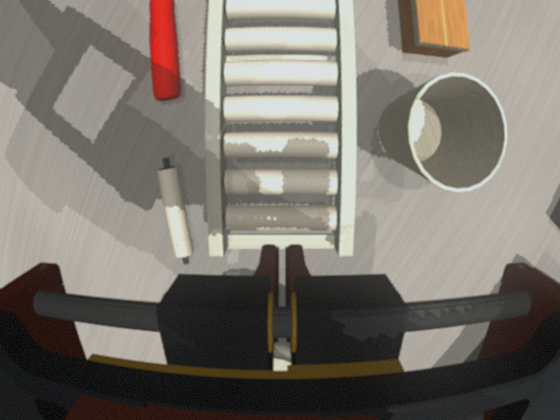

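```bash
python3 - <<'E'
from rig import manip
import numpy as np
from h import *
c=manip.capture('side');C=dict(f=c['fx'],cx=c['cx'],cy=c['cy'],P=np.array(c['pose'])[:3])
b=pl(C,246,238,.2);print('bottle',b)
u=np.array([-.506,.8625]);o=np.array([.6155,-.0934])
for n,p in(('bottle',b[:2]),('cup',np.array([.689,.0231])),('can',np.array([.668,-.198]))):
    print(n,(p-o)@u,(p-o)@np.array([.8625,.506]))
E
python3 -m jog '[[[0,0,0.01],0],[[0,0,0.01],0],[[0,0,0.008],0],[[0,0,0],0],[[0,0,0],0]]'
python3 -m jog '[[[0,0,0],0],[[0,0,0],0],[[0,0,0],0]]'
python3 -m jog '[[[0,0,0.002],0],[[0,0,0.002],0],[[0,0,0.001],0],[[0,0,0],0],[[0,0,0],0]]'
```

```text
bottle [0.4524101 0.3873415 0.2      ]
bottle 0.497163031182499 0.10259015897941479
cup 0.06329025000000005 0.12234274999999992
can -0.11678250000000001 -0.00764635000000001
clock: 1.77
tcp_pos: [0.6172, -0.0967, 0.0709]
tool_rot: [-179.9, 0.1, 30.3]
contact_force: [-0.0, -0.1, 0.1]
opening: 0.006
clock: 2.02
tcp_pos: [0.6184, -0.0969, 0.0724]
tool_rot: [180.0, -0.0, 30.3]
contact_force: [-0.1, 0.4, -0.4]
opening: 0.004
clock: 2.43
tcp_pos: [0.618, -0.0969, 0.0669]
tool_rot: [-180.0, 0.0, 30.3]
contact_force: [0.7, -1.4, -0.5]
opening: 0.005
```

Bottle, cup and can are clear of the path. I'll go down in small steps until I feel contact.

```bash
for i in 1; do :; done
python3 -m jog '[[[0,0,0.001],0],[[0,0,0],0]]'|grep -E 'pos|force'
python3 -m jog '[[[0,0,0.001],0],[[0,0,0],0]]'|grep -E 'pos|force'
python3 -m jog '[[[0,0,0.001],0],[[0,0,0],0]]'|grep -E 'pos|force'
python3 -m jog '[[[0,0,0],0]]'|grep -E 'pos|force'
```

```text
tcp_pos: [0.618, -0.0969, 0.066]
contact_force: [0.5, 0.5, 0.6]
tcp_pos: [0.618, -0.0969, 0.0649]
contact_force: [0.8, 0.2, -0.1]
tcp_pos: [0.618, -0.0969, 0.0639]
contact_force: [-0.8, -0.1, 0.1]
tcp_pos: [0.618, -0.0969, 0.064]
contact_force: [0.3, -0.1, -0.5]
```

```bash
python3 -m jog '[[[0,0,0.0005],0],[[0,0,0],0]]'|grep -E 'pos|force'
python3 -m jog '[[[0,0,0.0005],0],[[0,0,0],0]]'|grep -E 'pos|force'
python3 -m jog '[[[0,0,0],0]]'|grep -E 'pos|force'
python3 -m jog '[[[0,0,0.0005],0],[[0,0,0],0]]'|grep -E 'pos|force'
python3 -m jog '[[[0,0,0],0]]'|grep -E 'pos|force'
```

```text
tcp_pos: [0.6181, -0.0969, 0.0635]
contact_force: [0.5, 0.3, -0.1]
tcp_pos: [0.618, -0.0969, 0.063]
contact_force: [0.4, -0.6, 0.5]
tcp_pos: [0.6181, -0.0969, 0.063]
contact_force: [-0.1, -0.5, 0.3]
tcp_pos: [0.618, -0.0969, 0.0625]
contact_force: [-0.4, -1.0, -0.6]
tcp_pos: [0.6181, -0.0969, 0.0626]
contact_force: [1.7, -0.1, -0.4]
```

```bash
python3 -m jog '[[[0,0,0.0005],0],[[0,0,0],0]]'|grep -E 'pos|force'
python3 -m jog '[[[0,0,0],0]]'|grep -E 'force'
python3 -m jog '[[[0,0,0.0005],0],[[0,0,0],0]]'|grep -E 'pos|force'
python3 -m jog '[[[0,0,0],0]]'|grep -E 'force'
python3 - <<'E'
from rig import manip
import cv2,numpy as np
a=manip.capture('scene')['frame'][:,:,::-1][170:320,200:350]
b=manip.capture('side')['frame'][:,:,::-1][120:270,230:380]
cv2.imwrite('pics/c2.png',np.hstack([cv2.resize(a,(400,400)),cv2.resize(b,(400,400))]))
E
```

```text
tcp_pos: [0.618, -0.0969, 0.062]
contact_force: [-0.6, 0.2, -0.3]
contact_force: [-0.2, 0.3, -0.6]
tcp_pos: [0.618, -0.0969, 0.0615]
contact_force: [-0.5, -0.4, 0.1]
contact_force: [0.1, -0.5, 0.3]
```

View pics/c2.png

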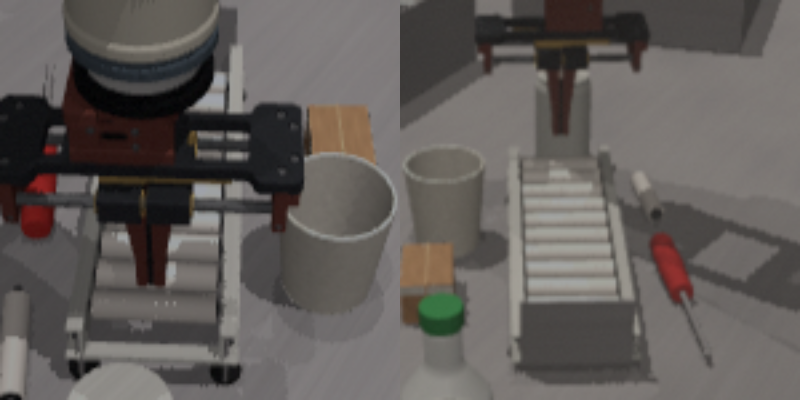

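The side view puts the tips visibly above the raised end. I'll triangulate the tip from both views.

```bash
python3 - <<'E'
from rig import manip
import cv2,numpy as np
from h import *
print(manip.sense()['tcp_pos'])
cs={}
for n,roi in(('scene',(240,220,290,300)),('side',(260,120,330,190))):
    c=manip.capture(n);f=c['frame'][:,:,::-1];cv2.imwrite(f'pics/{n}3.png',f)
    C=dict(f=c['fx'],cx=c['cx'],cy=c['cy'],P=np.array(c['pose'])[:3]);cs[n]=C
    p=np.array([.618,-.0969,.0615]);q=C['P'][:,:3].T@(p-C['P'][:,3]);print(n,'tcp proj',C['f']*q[0]/q[2]+C['cx'],C['f']*q[1]/q[2]+C['cy'])
a=cv2.imread('pics/scene3.png')[230:310,215:295];b=cv2.imread('pics/side3.png')[130:210,255:335]
cv2.imwrite('pics/c3.png',np.hstack([cv2.resize(a,(400,400),interpolation=cv2.INTER_CUBIC),cv2.resize(b,(400,400),interpolation=cv2.INTER_CUBIC)]))
E
```

```text
[ 0.61810145 -0.09687026  0.06159349]
scene tcp proj 257.85662664617325 283.40847546398277
side tcp proj 289.4442326541943 178.76608760320372
```

View pics/c3.png

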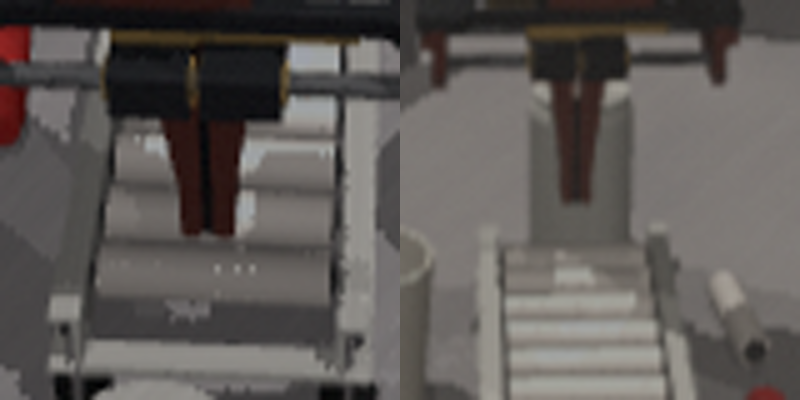

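```bash
python3 - <<'E'
from rig import manip
import numpy as np
from h import *
c=manip.capture('side');C=dict(f=c['fx'],cx=c['cx'],cy=c['cy'],P=np.array(c['pose'])[:3])
def tri(s,d):
    A=[];B=[]
    for o,r in(ray(S,*s,False),ray(C,*d,False)):
        r=r/np.linalg.norm(r);M=np.eye(3)-np.outer(r,r);A.append(M);B.append(M@o)
    A=np.vstack(A);B=np.hstack(B);x,res,*_=np.linalg.lstsq(A,B,rcond=None);return x,res
print('tip',tri((256.6,277.2),(290,170.6)))
# raised ends of right/left channel in side & scene (loading end, top)
print('chan end L(side right)',tri((215+65/5,230+298/5),(255+257/5,130+226/5)))
print('chan end R',tri((215+358/5,230+303/5),(255+88/5,130+228/5)))
E
```

```text
tip (array([ 0.61927421, -0.10193503,  0.08570107]), array([1.07329102e-07]))
chan end L(side right) (array([ 0.58246773, -0.13771839,  0.06373303]), array([1.45020151e-07]))
chan end R (array([ 0.66960641, -0.08506204,  0.06503498]), array([2.22482305e-06]))
```

```bash
python3 - <<'E'
import cv2,numpy as np
a=cv2.imread('pics/scene0.png')[100:220,220:370];b=cv2.imread('pics/side0.png')[60:180,220:370]
cv2.imwrite('pics/c4.png',np.vstack([cv2.resize(a,None,fx=2.4,fy=2.4,interpolation=cv2.INTER_CUBIC),cv2.resize(b,None,fx=2.4,fy=2.4,interpolation=cv2.INTER_CUBIC)]))
E
```

```text
(no output)
```

View pics/c4.png

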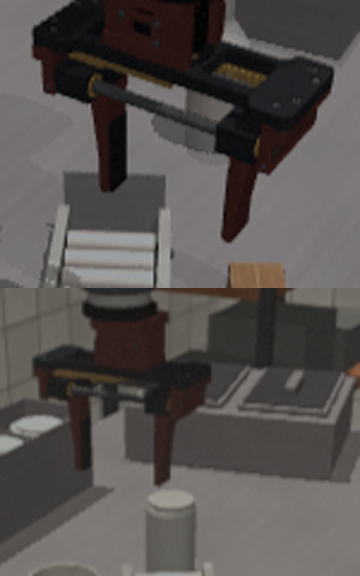

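```bash
python3 - <<'E'
from rig import manip
import numpy as np
from h import *
c=manip.capture('side');C=dict(f=c['fx'],cx=c['cx'],cy=c['cy'],P=np.array(c['pose'])[:3])
def tri(s,d):
    A=[];B=[]
    for o,r in(ray(S,*s,False),ray(C,*d,False)):
        r=r/np.linalg.norm(r);M=np.eye(3)-np.outer(r,r);A.append(M);B.append(M@o)
    A=np.vstack(A);B=np.hstack(B);x,res,*_=np.linalg.lstsq(A,B,rcond=None);return x,res
print(tri((266.7,179.2),(287.5,141.3)),tri((316.7,200),(254.2,135.8)))
print(manip.sense()['clock'])
E
```

```text
(array([ 0.57708801, -0.00448211,  0.21874312]), array([6.01708215e-12])) (array([ 0.67421885, -0.00265273,  0.21683459]), array([3.76543697e-06]))
4.4833
```

All three views put the visible tips about 25–30 mm above the reported TCP, while lane measurements from both cameras agree. The lack of contact at 61 mm fits that. I'll keep going down carefully, guided by force and pictures.

```bash
python3 -m jog '[[[0,0,0.003],0],[[0,0,0.003],0],[[0,0,0.003],0],[[0,0,0],0],[[0,0,0],0]]'|grep -E 'pos|force'
python3 -m jog '[[[0,0,0.0015],0],[[0,0,0.0015],0],[[0,0,0],0]]'|grep -E 'pos|force'
python3 - <<'E'
from rig import manip
import cv2,numpy as np
a=manip.capture('scene')['frame'][:,:,::-1];b=manip.capture('side')['frame'][:,:,::-1]
a=a[230:310,215:295];b=b[130:210,255:335]
cv2.imwrite('pics/c5.png',np.hstack([cv2.resize(a,(400,400),interpolation=cv2.INTER_CUBIC),cv2.resize(b,(400,400),interpolation=cv2.INTER_CUBIC)]))
E
```

```text
tcp_pos: [0.6178, -0.0968, 0.0522]
contact_force: [-0.1, 0.8, 0.1]
tcp_pos: [0.6179, -0.0969, 0.0493]
contact_force: [-0.7, 0.4, 1.2]
```

View pics/c5.png

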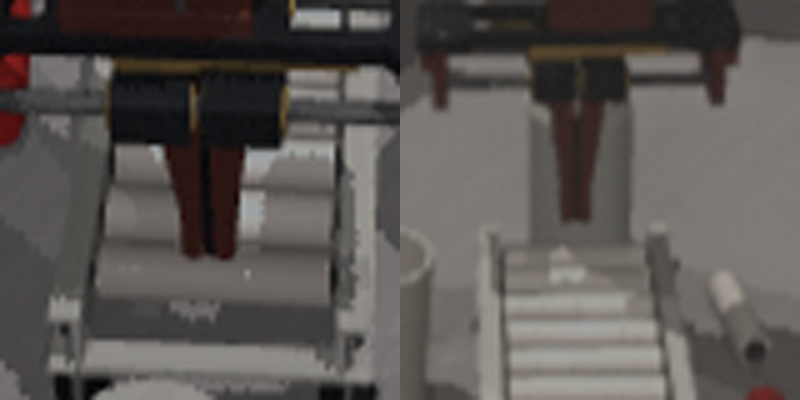

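```bash
python3 -m jog '[[[0,0.004,0.002],0],[[0,0,0.002],0],[[0,0,0.002],0],[[0,0,0],0]]'|grep -E 'pos|force'
python3 -m jog '[[[0,0,0.001],0],[[0,0,0],0]]'|grep -E 'pos|force'
python3 -m jog '[[[0,0,0.001],0],[[0,0,0],0]]'|grep -E 'pos|force'
python3 -m jog '[[[0,0,0.001],0],[[0,0,0],0]]'|grep -E 'pos|force'
python3 - <<'E'
from rig import manip
import cv2,numpy as np
a=manip.capture('scene')['frame'][:,:,::-1];b=manip.capture('side')['frame'][:,:,::-1]
a=a[230:310,215:295];b=b[130:210,255:335]
cv2.imwrite('pics/c6.png',np.hstack([cv2.resize(a,(400,400),interpolation=cv2.INTER_CUBIC),cv2.resize(b,(400,400),interpolation=cv2.INTER_CUBIC)]))
E
```

```text
tcp_pos: [0.6198, -0.1004, 0.043]
contact_force: [-0.1, 0.2, 0.3]
tcp_pos: [0.62, -0.1003, 0.0424]
contact_force: [-0.5, -0.5, -0.1]
tcp_pos: [0.6201, -0.1003, 0.0415]
contact_force: [-0.6, -0.1, -0.0]
tcp_pos: [0.62, -0.1003, 0.0405]
contact_force: [-0.6, -0.1, -0.5]
```

View pics/c6.png

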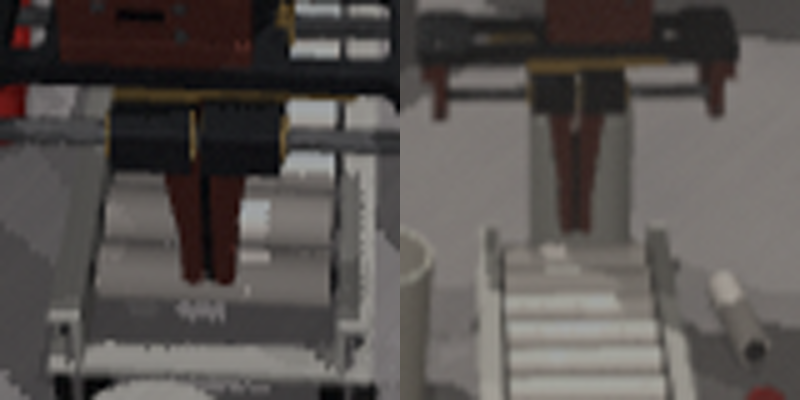

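```bash
python3 - <<'E'
from rig import manip
import numpy as np
from h import *
c=manip.capture('side');C=dict(f=c['fx'],cx=c['cx'],cy=c['cy'],P=np.array(c['pose'])[:3])
def tri(s,d):
    A=[];B=[]
    for o,r in(ray(S,*s,False),ray(C,*d,False)):
        r=r/np.linalg.norm(r);M=np.eye(3)-np.outer(r,r);A.append(M);B.append(M@o)
    A=np.vstack(A);B=np.hstack(B);x,res,*_=np.linalg.lstsq(A,B,rcond=None);return x
u=np.array([-.506,.8625]);o=np.array([.6155,-.0934])
t=tri((257,286.8),(290,176.6));print(t,(t[:2]-o)@u)
for z in(.064,.068,.072):
    for n,p in(('scene',pl(S,257,286.8,z)),('side',pl(C,290,176.6,z))): print(z,n,p,(p[:2]-o)@u)
p=np.array([.62,-.1003,.0405])
q=S['P'][:,:3].T@(p-S['P'][:,3]);print(q[:2]/q[2]*S['f']+[S['cx'],S['cy']])
E
```

```text
[ 0.62142412 -0.10558242  0.06396746] -0.0135049432222197
0.064 scene [ 0.62204093 -0.10530901  0.064     ] -0.013581227711675106
0.064 side [ 0.62087433 -0.10596128  0.064     ] -0.013553513225838087
0.068 scene [ 0.6238136 -0.1076781  0.068    ] -0.016521544089634445
0.068 side [ 0.61718456 -0.09876015  0.068     ] -0.0054755130820273975
0.072 scene [ 0.62558627 -0.1100472   0.072     ] -0.019461860467593673
0.072 side [ 0.61349479 -0.09155901  0.072     ] 0.002602487061782989
[257.99332863 292.23062706]
```

Solving for a 20 mm deep tip: it is centred on the TCP in xy, about 8 mm behind the first axle, at z≈0.071. That is about 7 mm above the roller. I'll move 4 mm forward and continue down.

```bash
python3 -m jog '[[[0,-0.004,0.002],0],[[0,0,0.001],0],[[0,0,0],0]]'|grep -E 'pos|force'
python3 -m jog '[[[0,0,0.001],0],[[0,0,0],0]]'|grep -E 'pos|force'
python3 -m jog '[[[0,0,0.001],0],[[0,0,0],0]]'|grep -E 'pos|force'
python3 -m jog '[[[0,0,0.001],0],[[0,0,0],0]]'|grep -E 'pos|force'
python3 -m jog '[[[0,0,0.0005],0],[[0,0,0],0]]'|grep -E 'pos|force'
python3 -m jog '[[[0,0,0],0]]'|grep -E 'force'
```

```text
tcp_pos: [0.6177, -0.0966, 0.0372]
contact_force: [0.6, -0.5, -0.7]
tcp_pos: [0.618, -0.0968, 0.0364]
contact_force: [0.4, -0.0, -0.6]
tcp_pos: [0.618, -0.0969, 0.0354]
contact_force: [-0.2, -0.3, -0.1]
tcp_pos: [0.618, -0.0969, 0.0344]
contact_force: [-0.7, 0.4, -0.7]
tcp_pos: [0.618, -0.0969, 0.034]
contact_force: [0.4, -0.2, 0.0]
contact_force: [-0.1, 0.1, 0.5]
```

```bash
python3 -m jog '[[[0,0,0.0005],0],[[0,0,0],0]]'|grep -E 'pos|force'
python3 -m jog '[[[0,0,0],0]]'|grep -E 'force'
python3 -m jog '[[[0,0,0.0005],0],[[0,0,0],0]]'|grep -E 'pos|force'
python3 -m jog '[[[0,0,0],0]]'|grep -E 'force'
python3 -m jog '[[[0,0,0.0005],0],[[0,0,0],0]]'|grep -E 'pos|force'
python3 -m jog '[[[0,0,0],0]]'|grep -E 'force'
python3 - <<'E'
from rig import manip
import cv2,numpy as np
a=manip.capture('scene')['frame'][:,:,::-1];b=manip.capture('side')['frame'][:,:,::-1]
a=a[230:310,215:295];b=b[130:210,255:335]
cv2.imwrite('pics/c7.png',np.hstack([cv2.resize(a,(400,400),interpolation=cv2.INTER_CUBIC),cv2.resize(b,(400,400),interpolation=cv2.INTER_CUBIC)]))
E
```

```text
tcp_pos: [0.618, -0.0969, 0.0335]
contact_force: [0.4, -0.0, 0.1]
contact_force: [-0.3, -0.1, -0.1]
tcp_pos: [0.618, -0.0969, 0.033]
contact_force: [0.8, -0.6, -1.1]
contact_force: [-0.3, -0.1, -0.6]
tcp_pos: [0.618, -0.0968, 0.0325]
contact_force: [0.7, 0.5, 0.2]
contact_force: [0.2, 0.3, -0.4]
```

View pics/c7.png

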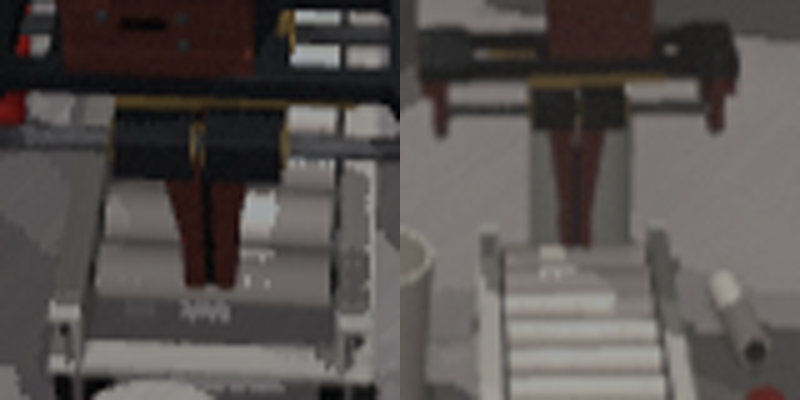

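```bash
python3 -m jog '[[[0,0,0.0005],0],[[0,0,0],0]]'|grep -E 'pos|force'
python3 -m jog '[[[0,0,0],0]]'|grep -E 'force'
python3 -m jog '[[[0,0,0.0005],0],[[0,0,0],0]]'|grep -E 'pos|force'
python3 -m jog '[[[0,0,0],0]]'|grep -E 'force'
python3 -m jog '[[[0,0,0.0005],0],[[0,0,0],0]]'|grep -E 'pos|force'
python3 -m jog '[[[0,0,0],0]]'|grep -E 'force'
```

```text
tcp_pos: [0.618, -0.0969, 0.032]
contact_force: [-1.1, 1.8, -0.3]
contact_force: [-0.3, -1.1, -0.4]
tcp_pos: [0.6181, -0.0969, 0.0315]
contact_force: [-0.2, 0.1, 0.7]
contact_force: [0.8, 0.3, 0.5]
tcp_pos: [0.6182, -0.0969, 0.0311]
contact_force: [-0.3, 0.3, 1.9]
contact_force: [-0.1, 0.4, 1.1]
```

Contact at TCP z≈0.0317. I'll press about 0.6 mm more and start the stroke.

```bash
python3 -m jog '[[[0,0,0.0006],0],[[0,0,0],0]]'|grep -E 'pos|force'
python3 -m jog '[[[0,-0.006,0.0004],0],[[0,-0.006,0.0004],0],[[0,-0.006,0.0005],0],[[0,0,0],0]]'|grep -E 'clock|pos|force'
python3 -m jog '[[[0,0,0],0]]'|grep -E 'force'
python3 - <<'E'
from rig import manip
import cv2,numpy as np
a=manip.capture('scene')['frame'][:,:,::-1];b=manip.capture('side')['frame'][:,:,::-1]
a=a[230:310,215:295];b=b[130:210,255:335]
cv2.imwrite('pics/c8.png',np.hstack([cv2.resize(a,(400,400),interpolation=cv2.INTER_CUBIC),cv2.resize(b,(400,400),interpolation=cv2.INTER_CUBIC)]))
E
```

```text
tcp_pos: [0.6182, -0.0969, 0.0306]
contact_force: [-0.5, -0.5, 2.2]
clock: 9.33
tcp_pos: [0.608, -0.08, 0.029]
contact_force: [0.6, 0.6, 1.7]
contact_force: [-0.5, 0.4, 1.6]
```

View pics/c8.png

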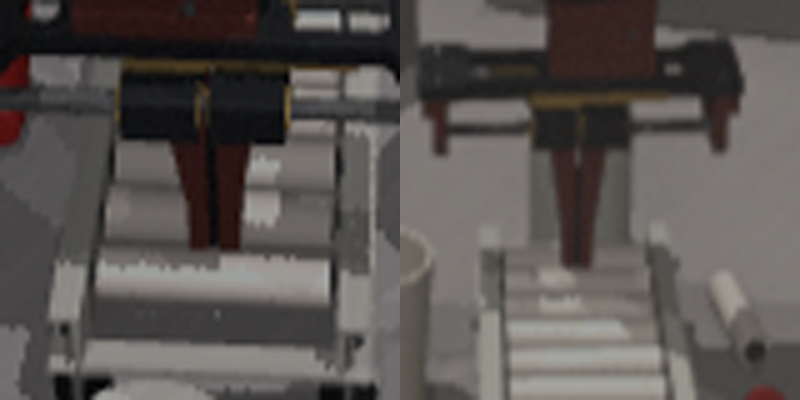

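The tip rides lightly at about 1.7 N. That may be marginal for roller 1, so I'll lift, go back and restart about 0.8 mm deeper.

```bash
python3 -m jog '[[[0,0,-0.012],0],[[0,0.01,0],0],[[0,0.01,0],0],[[0,0,0.004],0],[[0,0,0],0]]'|grep -E 'pos|force'
python3 -m jog '[[[0,0,0.003],0],[[0,0,0.003],0],[[0,0,0.0015],0],[[0,0,0],0],[[0,0,0],0]]'|grep -E 'clock|pos|force'
python3 -m jog '[[[0,0,0],0]]'|grep -E 'force'
```

```text
tcp_pos: [0.6192, -0.0996, 0.0365]
contact_force: [-0.3, 0.2, -0.7]
clock: 10.35
tcp_pos: [0.6188, -0.0985, 0.0297]
contact_force: [-1.4, 0.1, 3.1]
contact_force: [-2.3, -0.3, 4.7]
```

```bash
python3 -m jog '[[[0,-0.007,0.0005],0]]'|grep -E 'force'
python3 -m jog '[[[0,-0.007,0.0005],0]]'|grep -E 'force'
python3 -m jog '[[[0,-0.007,0.0005],0]]'|grep -E 'pos|force'
python3 -m jog '[[[0,-0.007,0.0005],0],[[0,-0.007,0.0005],0]]'|grep -E 'pos|force'
python3 -m jog '[[[0,-0.007,0.0005],0],[[0,-0.007,0.0005],0],[[0,-0.007,0.0005],0]]'|grep -E 'clock|pos|force'
python3 - <<'E'
from rig import manip
import numpy as np
s=manip.sense();p=s['tcp_pos'];d=p[:2]-[.6155,-.0934]
print(d@[-.5054,.8629],d@[.8629,.5054],p[2]-(.0317-.0712*(d@[-.5054,.8629])))
E
```

```text
contact_force: [-1.5, -1.2, 5.1]
contact_force: [-2.1, -1.3, 5.3]
tcp_pos: [0.6082, -0.0798, 0.0284]
contact_force: [-0.9, -0.8, 3.3]
tcp_pos: [0.601, -0.0675, 0.0272]
contact_force: [-0.3, -1.1, 3.6]
clock: 11.1
tcp_pos: [0.5905, -0.0494, 0.0257]
contact_force: [-0.6, -0.4, 4.3]
0.05055037307908064 0.0006896754598900989 -0.002422922373129577
```

Force is steady at 3–5 N and the tip is 0.7 mm off the centre line. Continuing.

```bash
python3 -m jog '[[[0,-0.007,0.0005],0],[[0,-0.007,0.0005],0],[[0,-0.007,0.0005],0],[[0,-0.007,0.0005],0],[[0,-0.007,0.0005],0]]'|grep -E 'pos|force'
python3 -m jog '[[[0,-0.007,0.0005],0],[[0,-0.007,0.0005],0],[[0,-0.007,0.0005],0],[[0,-0.007,0.0005],0],[[0,-0.007,0.0005],0]]'|grep -E 'pos|force'
python3 - <<'E'
from rig import manip
import numpy as np
s=manip.sense();p=s['tcp_pos'];d=p[:2]-[.6155,-.0934]
print(d@[-.5054,.8629],d@[.8629,.5054],p[2]-(.0317-.0712*(d@[-.5054,.8629])))
E
```

```text
tcp_pos: [0.573, -0.0194, 0.0232]
contact_force: [-0.3, -0.5, 5.6]
tcp_pos: [0.5554, 0.0107, 0.0208]
contact_force: [0.2, 0.0, 5.6]
0.12023530584454253 0.0007415452761060856 -0.0023807274068674417
```

```bash
python3 - <<'E'
from rig import manip
import cv2,numpy as np
a=manip.capture('scene')['frame'][:,:,::-1];b=manip.capture('side')['frame'][:,:,::-1]
a=a[160:320,190:350];b=b[120:280,220:380]
cv2.imwrite('pics/c9.png',np.hstack([cv2.resize(a,(400,400),interpolation=cv2.INTER_CUBIC),cv2.resize(b,(400,400),interpolation=cv2.INTER_CUBIC)]))
E
```

```text
(no output)
```

View pics/c9.png

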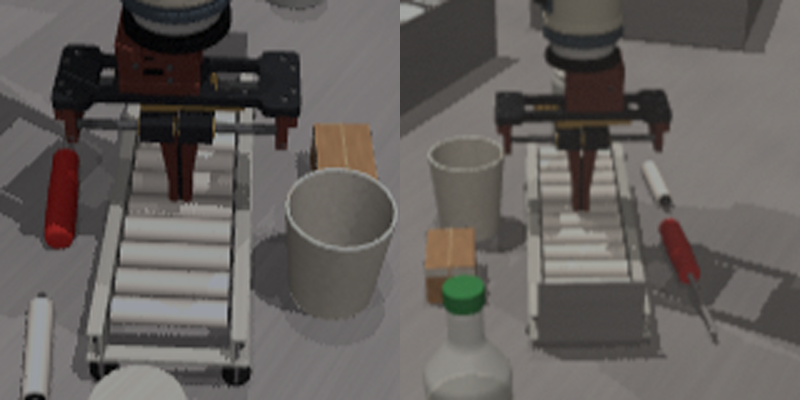

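Tip sits mid-lane on roller 5/6, and the lane and other things are where they were. Continuing.

```bash
python3 -m jog '[[[0,-0.007,0.0005],0],[[0,-0.007,0.0005],0],[[0,-0.007,0.0005],0],[[0,-0.007,0.0005],0],[[0,-0.007,0.0005],0]]'|grep -E 'pos|force'
python3 -m jog '[[[0,-0.007,0.0005],0],[[0,-0.007,0.0005],0],[[0,-0.007,0.0005],0],[[0,-0.007,0.0005],0],[[0,-0.007,0.0005],0]]'|grep -E 'pos|force'
python3 -m jog '[[[0,-0.007,0.0005],0],[[0,-0.007,0.0005],0],[[0,-0.007,0.0005],0],[[0,-0.007,0.0005],0],[[0,-0.007,0.0005],0]]'|grep -E 'pos|force'
python3 - <<'E'
from rig import manip
import cv2,numpy as np
s=manip.sense();p=s['tcp_pos'];d=p[:2]-[.6155,-.0934]
print(d@[-.5054,.8629],d@[.8629,.5054],p[2]-(.0317-.0712*(d@[-.5054,.8629])))
a=manip.capture('scene')['frame'][:,:,::-1];b=manip.capture('side')['frame'][:,:,::-1]
a=a[160:320,190:350];b=b[120:280,220:380]
cv2.imwrite('pics/c10.png',np.hstack([cv2.resize(a,(400,400),interpolation=cv2.INTER_CUBIC),cv2.resize(b,(400,400),interpolation=cv2.INTER_CUBIC)]))
E
```

```text
tcp_pos: [0.5375, 0.0411, 0.0182]
contact_force: [1.4, 0.7, 3.4]
tcp_pos: [0.5198, 0.0712, 0.0157]
contact_force: [1.3, 0.4, 4.1]
tcp_pos: [0.5021, 0.1013, 0.0132]
contact_force: [1.6, -1.3, 5.1]
0.22535861097806847 0.0005276723728900173 -0.002500702201658253
```

View pics/c10.png

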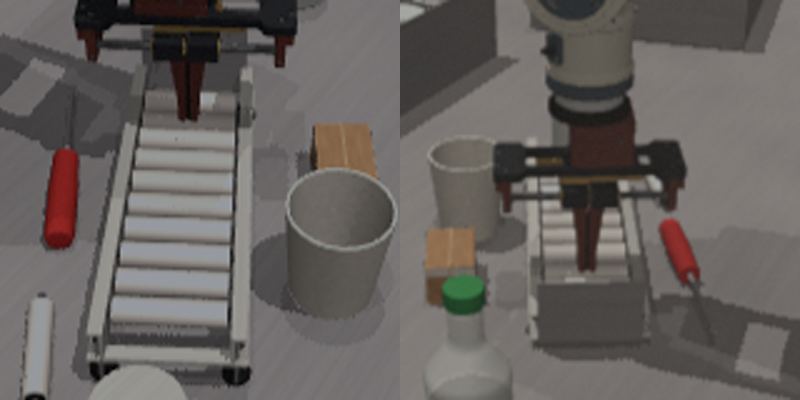

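Rollers 1–8 are behind the tip, which is now on roller 9/10. The stop plate and body have clearance. I'll finish the last roller and lift straight up.

```bash
python3 -m jog '[[[0,-0.007,0.0005],0],[[0,-0.007,0.0005],0],[[0,-0.007,0.0005],0]]'|grep -E 'pos|force'
python3 -m jog '[[[0,-0.006,0.0004],0],[[0,-0.006,0.0004],0]]'|grep -E 'pos|force'
python3 -m jog '[[[0,0,-0.004],0],[[0,0,-0.01],0],[[0,0,-0.03],0],[[0,0,-0.04],0],[[0,0,-0.04],0]]'|grep -E 'pos|force'
python3 -m jog '[[[0,0,-0.03],0],[[0,0,0],0],[[0,0,0],0]]'|grep -E 'clock|pos|force'
python3 - <<'E'
from rig import manip
import cv2,numpy as np
for n in('scene','side','wrist'): cv2.imwrite(f'pics/{n}9.png',manip.capture(n)['frame'][:,:,::-1])
a=cv2.imread('pics/scene9.png');b=cv2.imread('pics/side9.png')
# lane shift check vs first pictures
cv2.imwrite('pics/c11.png',np.vstack([np.hstack([cv2.imread(f'pics/{n}{k}.png')[130:330,160:380] if n=='scene' else cv2.imread(f'pics/{n}{k}.png')[120:320,190:410] for k in(0,9)]) for n in('scene','side')]))
c=cv2.imread('pics/c11.png');cv2.imwrite('pics/c11.png',cv2.resize(c,None,fx=1.45,fy=1.45))
E
```

```text
tcp_pos: [0.4914, 0.1194, 0.0116]
contact_force: [0.8, 1.1, 4.8]
tcp_pos: [0.4854, 0.1297, 0.0109]
contact_force: [1.3, 0.3, 5.1]
tcp_pos: [0.4837, 0.1285, 0.1356]
contact_force: [1.3, 0.8, 0.7]
clock: 14.47
tcp_pos: [0.4864, 0.1291, 0.1668]
contact_force: [-0.8, 0.1, -0.4]
```

View pics/c11.png

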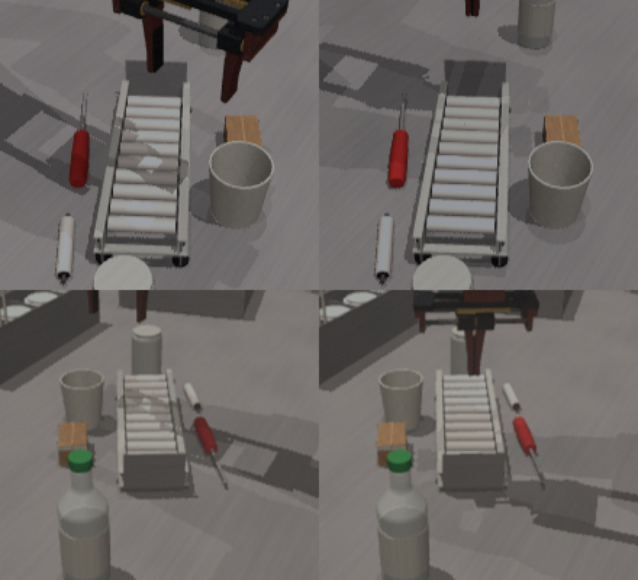

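View pics/wrist9.png

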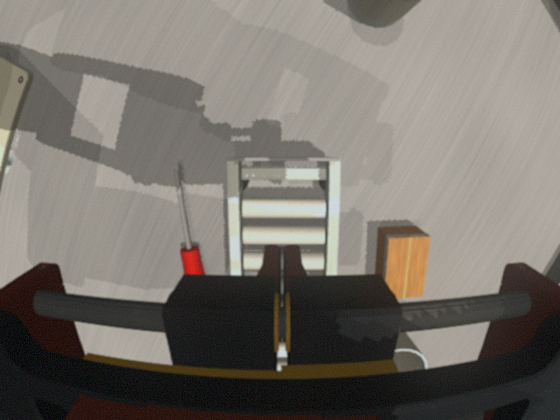

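```bash
python3 - <<'E'
import cv2,numpy as np
for n,roi in(('scene',(slice(235,315),slice(190,300))),('side',(slice(215,260),slice(265,325)))):
    a=cv2.cvtColor(cv2.imread(f'pics/{n}0.png'),6)[roi].astype(np.float32);b=cv2.cvtColor(cv2.imread(f'pics/{n}9.png'),6)[roi].astype(np.float32)
    print(n,cv2.phaseCorrelate(a,b,cv2.createHanningWindow(a.shape[::-1],cv2.CV_32F)))
from rig import manip
s=manip.sense();print(s['tcp_pos'],s['contact_force']);print(manip.hand_in())
E
```

```text
scene ((-0.00553727049840802, -0.03456320098106147), 0.7908771074811618)
side ((-0.12999651986353555, 0.3479467532243916), 0.8752105345549407)
[0.48427129 0.12871833 0.16360188] [-0.29353756  0.42065495 -0.58755738]
the job is handed in; nothing more can be done
None
```

I stroked the closed fingertips along all ten rollers, from the raised loading end to the stop, lifted clear and handed the job in at about 14.5 s. I could not see any roller turn, because they are plain white.

- **Turning (inferred):** each roller was rubbed over about 15–20 mm, which is 1.5–2 rad if nothing slipped; the tenth-of-a-turn target is 0.63 rad. The push was 3–6 N against the under 1 N rub needed.
- **First start:** my first try pressed at only about 2 N and covered rollers 1 and 2. I lifted, went back above the lane and restarted slightly deeper, so those two were rubbed twice, both times towards the stop.
- **Lane and surroundings:** comparing pictures from before and after, the image shift around the lane was at most 0.4 pixel, roughly 1 mm. The screwdriver, spare roller, cup, carton, can and bottle look unmoved in the pictures. The gripper touched nothing at hand-in.
- **Height disagreement:** in the pictures the fingertips sat about 30 mm above the reported TCP height, and contact came at a reported 32 mm instead of the expected 64 mm. I set the stroke height from the felt contact and the pictures instead.

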